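# Clamp the capsule and snap the jewel holder onto the tilted pivot

### The job

Swing the steel bail with the red tab down over the brass capsule ring in the tilted cradle until it lies in its brass catch. Then take the blued steel jewel holder off the walnut puck, press it open end first and squarely onto the tilted pivot stud until it snaps past the two spring balls, and keep pushing it fully down against the spring seat: finish while still holding it down there. Do not disturb the compass, the loose brass rings or the screwdriver.

Things in the scene. Friction and masses are not known exactly. Their poses are not given: they have to be found in the camera images.
- cradle: Fixed cradle: grey base plate 150 (x) x 124 (y) x 12 mm, origin under its centre on the counter, z up, x to its back. On it a dark steel slab 122 x 92 mm tilted 0.35 rad (20 deg), low edge at the front (-x), its face centre 50 mm above the counter; a fixed brass capsule ring (outer diameter 72, 7 mm high) lies on the face around the pivot stud.
- nipple: Tilted steel pivot stud fixed on the cradle. Origin on the slab face on its axis; z along the stud, leaning 0.35 rad from vertical to the cradle's front; x up the slope; y level. Diameter 14, tip at z = 27 mm, tapering from z = 21. Spring balls, diameter 12, stand at x = -19.5 and +19.5, z = 17 mm, 27 mm clear between them; their blocks reach out to x = 32.5 mm either way, up to z = 24 mm.
- seat (a joint): Brass spring collar (26 mm diameter) around the stud: 0 with its top at z = 14 mm on the nipple frame, grows to 0.009 m fully down (top at z = 5 mm). Its spring gives about 1 N at the top and 7.4 N fully down. Left to itself, a snapped-on holder rides up again to a reading of about 0.005 or less.
- pawl_front (a joint): Front spring ball: 0 when it stands in, grows (m) as it is pushed aside, to 0.001 to 0.002 while the foot flange passes (foot at z = 18 down to 12 mm, nipple frame). Forcing the flange past both takes about 7 to 10 N; the balls are back at 0 when the foot is below z = 9 mm.
- pawl_back (a joint): Back spring ball: as the front one.
- bail (a joint): Hinge of the U-shaped steel wire bail: 0 closed, lying in its catch; grows to 1.6 rad as it swings up and back. It turns about the nipple's y direction through point bail_hinge. The hinge is stiff (0.1 N m) and stays where it is left, so push it all the way; 1 to 2 N at the tab.
- bail_hinge (a point): Middle of the bail's hinge line, at (50, 0, 11) mm in the nipple frame; same axes as the nipple.
- bail_tab (a point): Middle of the upper face of the bail's red tab, 113 mm from the hinge line. Axes are the bail's: x to the hinge, y along the crossbar, z square out of the face to push on; equal to the nipple's when closed, where the point is at (-63, 0, 13.5) mm in the nipple frame. Tab 36 (x) x 28 (y) x 5 mm; wire legs 6 mm thick at y = +34 and -34 mm.
- jewel_holder: Blued steel jewel holder, round, 74 mm tall, 0.12 kg, upright on the puck. Origin at the centre of its open foot, z up its axis. Foot flange diameter 31 (z 0 to 7 mm, bevelled), neck 25 to z = 24, shoulder 34 to z = 30, straight ribbed grip diameter 22 from there to the top. Bore from below diameter 18, 24 mm deep. Fully home its foot is at z = 5 mm in the nipple frame.
- puck: Loose round walnut puck, 68 mm diameter, 20 mm high, origin under its centre; the jewel holder stands on its middle.
- compass: Bystander: green plastic mirror compass 110 x 62 mm, mirror lid standing 70 mm high at its +x end, origin under its base's centre.
- ring_a: Bystander: loose brass ring, 48 mm diameter, 9 mm high, lying flat, origin under its centre.
- ring_b: Bystander: loose brass ring as ring_a.
- ring_c: Bystander: loose brass ring as ring_a.
- screwdriver: Bystander: small screwdriver 130 mm long lying along its x axis.
Things that resemble listed ones, but are neither listed nor needed, are in the scene too. There is more than one size of the jewel_holder; the one meant has the size given above.

How it is judged:
By the outcome, as a careful person would: the job done as asked, in the order asked, and still so for the second after the job is handed in, while the arm keeps its last pose, push and grip.
It also fails if it takes over 54 s, if anything falls off the work surface, if the arm or the gripper's body presses on something with over 40 N, if the wrist force passes 120 N, or if a joint passes its speed limit or range.

### The arm

A 6-joint arm with a two-finger parallel gripper is mounted at the origin on the work surface. World frame = base frame: x ahead of the robot, y to its left, z up, the work surface at z = 0. Lengths are in m, angles in rad, forces in N, time in s.
With the tool pointing down it reaches from about 0.3 to 0.75 m from the base axis. Payload 8.5 kg.
Tool frame: the origin (TCP) lies on the centre line of the jaws, within the pads' length; the fingertips stand 25 mm ahead of it and the grasp point (between the pads) lies 6 mm ahead of it; y points along the fingers, x is the direction in which the jaws open and shut, and the axes are right-handed (so a half turn about y gives the same grasp; the last joint's range is limited). The gripper opens to 85 mm and grips with 20 to 120 N. Pads are 22 mm wide; open, the fingers measure 114 mm over their backs; the gripper's body (76 mm by 85 mm) begins 54 mm behind the grasp point. The pads swing forward as they close: fully open they stand 13 mm farther back than shut.
Start: joints at [1.125, 0.381, 1.297, -0, 1.464, -0.215], TCP at [0.126, 0.535, 0.256] pointing down, gripper open.
Joint ranges: [-3.11, 3.11], [-0.89, 2.33], [0.22, 2.48], [-1.42, 4.56], [0.17, 2.85], [-2.88, 2.88]. Speed limits (rad/s): [2.39, 2.39, 3.14, 3.14, 3.14, 3.14].

### API

Orientations are given as [roll, pitch, yaw] about the fixed x, y, z axes, in that order (R = Rz(yaw) Ry(pitch) Rx(roll)).
In Python, from station import ctrl gives the robot as it stands. The module is installed in compiled form; this text tells all that it offers.
- The arm moves only by the tool drive_tool, never from a script. Its argument "motion" is one flat list of numbers, 7 for each row, row after row: the opening, from 0 (shut) to 1 (fully open), then the shift along the tool's x, y, z in mm, then the turn, a rotation vector about the tool's x, y, z in degrees. In form: [jaw, dx, dy, dz, wx, wy, wz, jaw, dx, dy, dz, wx, wy, wz, ...]. A call has 1 to 10 rows; each row shifts and turns the commanded pose from where the row before left it, along the tool's axes as they then stand; what a row does not reach is not made up. A row lasts 1/10 s, in which the tool goes at most 50 mm and 8.59 degrees, less where a joint would pass 70% of its speed; a pose out of reach is approached as far as the arm can. A call is refused whole if a number of a shift passes 50 or a number of a turn 8.59, either way. A call with a gripper value outside its range is refused whole. The fingers move at their own pace and stop on an object; the grip force is fixed at half the most. Time passes only in rows, so rows that do not move let the fingers close. It gives the time, the measured TCP pose, the force and the opening at its end, in the units of the state.
- ctrl.get_state(): the state, without advancing time (a new reading comes with each control period).
- ctrl.get_image(name): name is "side" or "top" or "wrist"; returns the picture (384x512x3 uint8, red, green, blue); there is no depth.
- ctrl.camera_params(name): a dict with "camera_matrix" (3x3 intrinsics, pixels), "extrinsics" (4x4, takes a point from camera to world coordinates); the wrist camera has in their place "mount" (4x4, takes a point from camera to tool coordinates, whose origin is the TCP and whose axes are the tool frame's). Camera axes: x right, y up, looking along -z (the intrinsics and any distortion apply to the point x, -y, -z); pixel columns grow to the right and rows downward; lengths in m; the calibration is good to about 2 mm. A picture is of the moment at which its call begins: read the wrist's pose just before it. camera_params takes no time and is no camera call.
- ctrl.sign_off(): hands the job in, once; it reports no verdict.
Trained networks look in the newest picture that a camera, given by its name, has taken for a name from the list of things; names that differ only in an ending like _2 or _b are one class to them, and where a whole thing is asked for, a point or a joint stands for the part that bears it (a point fixed in the world has none). Each returns a list of dicts, best first, with "p" (0 to 1); they miss things now and then, are a little off and sometimes report something else, mostly with a low value. They report only what shows in the picture. A call takes as long as a camera call. They do not tell look-alikes from the thing itself.
- ctrl.look_for(name, camera): "box" ([left, top, width, height] in pixels, round what is visible of it).
The state is a dict: "time_s": time; "joint_positions": joint angles; "dq": joint speeds; "tau": joint torques, N m; "eef_pos": TCP position; "tool_rot": TCP orientation; "contact_force": force on the tool from outside, world axes, zero at the start; "moment": the same for the moment, N m; "finger_gap": finger opening in m.
Only numpy, scipy, OpenCV 4.12 (cv2) and the standard library are available. Lean on these libraries where they do the work, as an engineer would, in place of code of your own. Each camera call takes 0.05 s, during which the arm holds its last target.

## Working session

There is one attempt and no reset: what is moved stays moved. The work goes in short steps, Python scripts to look and compute and a tool call to move; the robot and the scene stay as the last step left them, time stands still between calls to the robot, and variables do not carry over. Pictures are saved under pics/ and viewed, and the job is handed in when it is done.

Besides the shell and the picture viewer there is one more tool, called after "Request:" as name(argument=value, ...) on one line, values as JSON. drive_tool: Moves the arm, as the interface text tells. Its arguments: {"type":"object","properties":{"motion":{"type":"array","items":{"type":"number"}}},"required":["motion"]}

```bash
ls; mkdir -p pics; cat > h.py <<'E'
import numpy as np, cv2
from scipy.spatial.transform import Rotation as R
from station import ctrl
def save(n,f):
    im=ctrl.get_image(n); cv2.imwrite('pics/'+f,cv2.cvtColor(im,cv2.COLOR_RGB2BGR)); return im
E
python3 - <<'E'
from h import *
print(ctrl.get_state())
for n in ["side","top","wrist"]:
    print(n,ctrl.camera_params(n)); save(n,f'{n}0.png')
    for k in ["jewel_holder","cradle","bail_tab","puck","compass","nipple"]: print(k,ctrl.look_for(k,n))
print(ctrl.get_state()['time_s'])
E
```

```text
pics
{'time_s': 0.0, 'joint_positions': array([ 1.12472621e+00,  3.81214751e-01,  1.29829638e+00, -9.04606711e-06,
        1.46362028e+00, -2.15276089e-01]), 'dq': array([ 0.00163147, -0.00101492, -0.00032692,  0.00077016,  0.00089776,
        0.00077914]), 'tau': array([-2.66584275e-04, -4.48472965e+01, -2.31276047e+01, -2.48715760e-04,
        4.86386954e-03, -8.28858390e-06]), 'eef_pos': array([0.12568359, 0.53516622, 0.25568968]), 'tool_rot': array([-1.57047641e+00,  1.50516339e-03,  1.34000352e+00]), 'contact_force': array([0.528937  , 0.72937085, 0.18194863]), 'moment': array([ 0.00945527,  0.00421588, -0.0335484 ]), 'finger_gap': 0.08540446269295808}
side {'camera_matrix': array([[430.32484085,   0.        , 256.32549673],
       [  0.        , 430.32484085, 193.38475156],
       [  0.        ,   0.        ,   1.        ]]), 'extrinsics': array([[ 0.89583981,  0.28094474, -0.34429796,  0.18933394],
       [-0.44395737,  0.5321657 , -0.72090327, -0.84523872],
       [-0.01931042,  0.79866746,  0.60146271,  0.7968266 ],
       [ 0.        ,  0.        ,  0.        ,  1.        ]
[... 1358 characters left out ...]
': [112.2, 207.8, 30.0, 40.6], 'p': 0.94}]
nipple [{'box': [306.6, 188.8, 21.6, 33.1], 'p': 0.54}]
wrist {'camera_matrix': array([[332.71128043,   0.        , 256.49036566],
       [  0.        , 332.71128043, 184.57243066],
       [  0.        ,   0.        ,   1.        ]]), 'mount': array([[ 9.99999947e-01,  3.24965891e-04, -2.77894990e-05,
        -4.81630326e-04],
       [-1.32679191e-04,  3.27487041e-01, -9.44855661e-01,
        -1.16864281e-01],
       [-2.97945161e-04,  9.44855615e-01,  3.27487067e-01,
         8.48450378e-02],
       [ 0.00000000e+00,  0.00000000e+00,  0.00000000e+00,
         1.00000000e+00]])}
jewel_holder []
cradle []
bail_tab []
puck []
compass []
nipple []
1.05
```

View images.

```bash
python3 - <<'E'
import cv2
a=cv2.imread('pics/side0.png');cv2.imwrite('pics/s0b.png',cv2.resize(a[110:330,130:400],None,fx=2.9,fy=2.7,interpolation=3))
a=cv2.imread('pics/top0.png');cv2.imwrite('pics/t0b.png',cv2.resize(a[140:290,90:350],None,fx=3,fy=3,interpolation=3))
E
```

```text
(no output)
```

View pics/s0b.png

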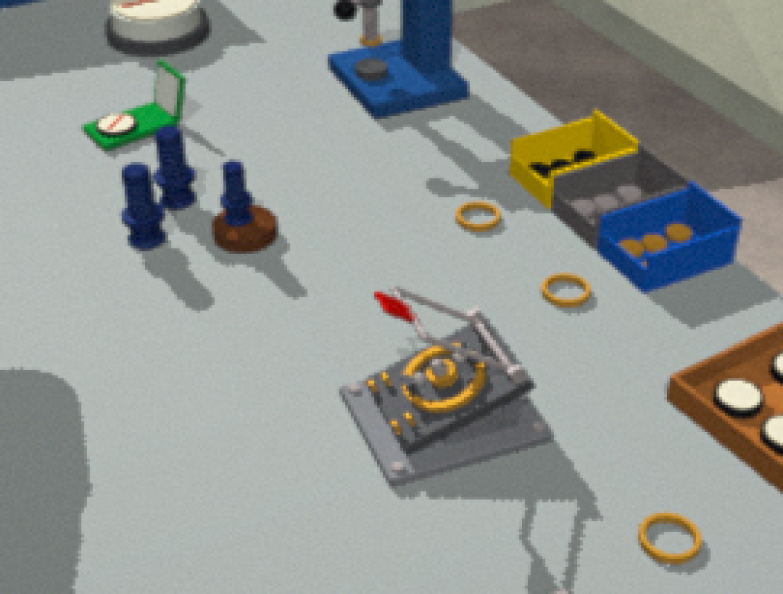

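View pics/t0b.png

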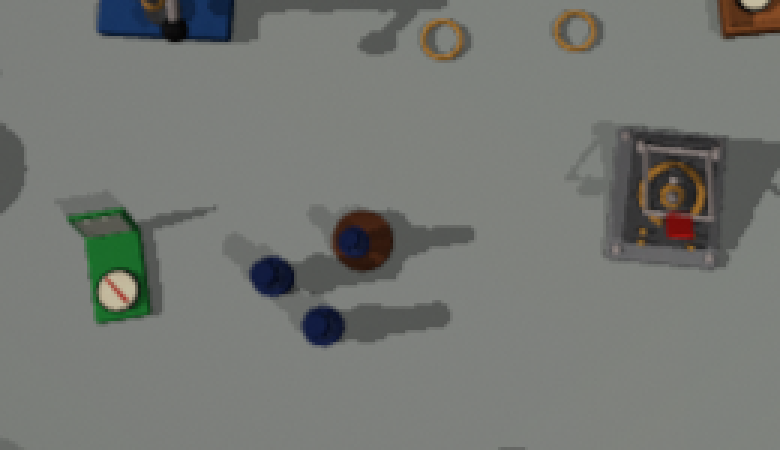

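View pics/wrist0.png

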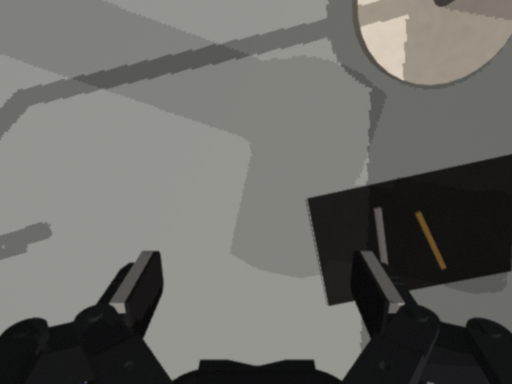

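```bash
ls pics
```

```text
s0b.png
side0.png
t0b.png
top0.png
wrist0.png
```

```bash
cat >> h.py <<'E'
def cam(n,st=None):
    p=ctrl.camera_params(n); K=np.array(p['camera_matrix'])
    if n=='wrist':
        st=st or ctrl.get_state(); T=np.eye(4); T[:3,:3]=R.from_euler('xyz',st['tool_rot']).as_matrix(); T[:3,3]=st['eef_pos']
        E=T@np.array(p['mount'])
    else: E=np.array(p['extrinsics'])
    return K,E
def ray(c,u,v):
    K,E=c; d=np.array([(u-K[0,2])/K[0,0],-(v-K[1,2])/K[1,1],-1]); d=E[:3,:3]@d; return E[:3,3],d/np.linalg.norm(d)
def hit(c,u,v,z):
    o,d=ray(c,u,v); return o+d*(z-o[2])/d[2]
def proj(c,P):
    K,E=c; q=(np.atleast_2d(P)-E[:3,3])@E[:3,:3]; return np.c_[K[0,2]-K[0,0]*q[:,0]/q[:,2],K[1,2]+K[1,1]*q[:,1]/q[:,2]]
def tri(rs):
    A=np.zeros((3,3));b=np.zeros(3)
    for o,d in rs: M=np.eye(3)-np.outer(d,d);A+=M;b+=M@o
    p=np.linalg.solve(A,b); return p,[np.linalg.norm((np.eye(3)-np.outer(d,d))@(p-o)) for o,d in rs]
def nip(cx,cy,yaw):
    # nipple frame from cradle pose
    Tc=np.eye(4);Tc[:3,:3]=R.from_euler('z',yaw).as_matrix();Tc[:3,3]=[cx,cy,0]
    Tn=np.eye(4);Tn[:3,:3]=R.from_euler('y',-0.35).as_matrix();Tn[:3,3]=[0,0,.05]
    return Tc@Tn
E
python3 - <<'E'
from h import *
t=cam('top')
# crop t0b px /3 + (90,140)
f=lambda x,y:(x/3+90,y/3+140)
for n,x,y,z in [('bTL',624,133,.012),('bTR',722,138,.012),('bBL',614,254,.012),('bBR',713,262,.012),('hingeL',641,147,.07),('hingeR',716,153,.07),('stud',673,195,.075),('tab',680,227,.15),('holder top',353,241,.094),('puck',363,240,.02),('h2',272,277,.09),('h3',323,326,.09)]:
    print(n,hit(t,*f(x,y),z).round(3))
s=cam('side')
g=lambda x,y:(x/2.9+130,y/2.7+110)
for n,a,b in [('tab',(680,227),(394,307)),('stud',(673,195),(442,370)),('holder top',(353,241),(233,168)),('hingeL',(641,147),(478,315)),('hingeR',(716,153),(515,370))]:
    print(n,tri([ray(t,*f(*a)),ray(s,*g(*b))]))
E
```

```text
bTL [ 0.644 -0.144  0.012]
bTR [ 0.638 -0.255  0.012]
bBL [ 0.508 -0.131  0.012]
bBR [ 0.499 -0.241  0.012]
hingeL [ 0.62  -0.157  0.07 ]
hingeR [ 0.613 -0.238  0.07 ]
stud [ 0.567 -0.19   0.075]
tab [ 0.526 -0.187  0.15 ]
holder top [0.517 0.151 0.094]
puck [0.524 0.148 0.02 ]
h2 [0.479 0.237 0.09 ]
h3 [0.428 0.182 0.09 ]
tab (array([ 0.52578087, -0.18688152,  0.15355602]), [np.float64(0.00011942195569353869), np.float64(0.00011942195569351451)])
stud (array([ 0.5680818 , -0.19143594,  0.0653413 ]), [np.float64(1.0080916540330858e-05), np.float64(1.008091654025837e-05)])
holder top (array([0.5175645 , 0.15096054, 0.09463148]), [np.float64(0.0007331801183198781), np.float64(0.0007331801183198648)])
hingeL (array([ 0.62016   , -0.15680629,  0.08204997]), [np.float64(0.002048966983843023), np.float64(0.0020489669838431703)])
hingeR (array([ 0.61090778, -0.23599924,  0.08455297]), [np.float64(0.00030369901268608313), np.float64(0.00030369901268604877)])
```

Request:
drive_tool(motion=[1, -12, 0, -18, 0, 0, 0, 1, -23, 0, -36, 0, 0, 0, 1, -23, 0, -36, 0, 0, 0, 1, -23, 0, -36, 0, 0, 0, 1, -23, 0, -36, 0, 0, 0, 1, -23, 0, -36, 0, 0, 0, 1, -23, 0, -36, 0, 0, 0, 1, -23, 0, -36, 0, 0, 0, 1, -23, 0, -36, 0, 0, 0, 1, -23, 0, -36, 0, 0, 0])

```text
time_s: 2.05
eef_pos: [0.4096, 0.2425, 0.2565]
tool_rot: [-1.571, -0.0, 1.34]
contact_force: [-0.8, 0.8, -0.4]
finger_gap: 0.0857
```

Request:
drive_tool(motion=[1, -23, 0, -36, 0, 0, 0, 1, -23, 0, -36, 0, 0, 0, 1, -18, 0, -28, 0, 0, 0, 1, 0, 0, 0, 0, -4.6, 0, 1, 0, 0, 0, 0, -4.6, 0, 1, 0, 0, 0, 0, 0, 0])

```text
time_s: 2.65
eef_pos: [0.4915, 0.1586, 0.2563]
tool_rot: [-1.571, -0.0, 1.501]
contact_force: [-0.4, -0.0, 0.1]
finger_gap: 0.085
```

```bash
python3 - <<'E'
from h import *
s=ctrl.get_state(); print(s['time_s'],s['eef_pos'],s['tool_rot'],s['contact_force'])
save('wrist','w1.png')
for k in ["jewel_holder","puck"]: print(k,ctrl.look_for(k,'wrist'))
E
```

```text
2.65 [0.49147264 0.15856516 0.25626389] [-1.57066545e+00 -3.16249282e-05  1.50072900e+00] [-0.36196098 -0.03663306  0.10400253]
jewel_holder [{'box': [315.6, 114.8, 60.5, 54.8], 'p': 0.81}, {'box': [260.4, 65.4, 46.7, 48.2], 'p': 0.69}, {'box': [240.7, 167.1, 32.1, 44.5], 'p': 0.62}]
puck [{'box': [223.9, 149.6, 59.9, 56.9], 'p': 0.9}]
```

View pics/w1.png

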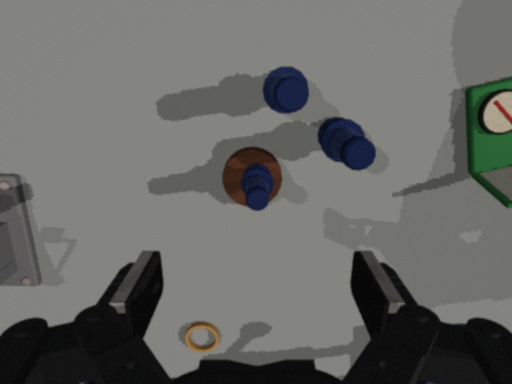

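```bash
python3 - <<'E'
from h import *
a=cv2.imread('pics/w1.png');cv2.imwrite('pics/w1b.png',cv2.resize(a[130:230,200:310],None,fx=6,fy=6,interpolation=3))
c=cam('wrist')
print(hit(c,253.8,178,.02),hit(c,258,199.5,.094))
E
```

```text
[0.5207023  0.15341548 0.02      ] [0.51738982 0.15802141 0.094     ]
```

View pics/w1b.png

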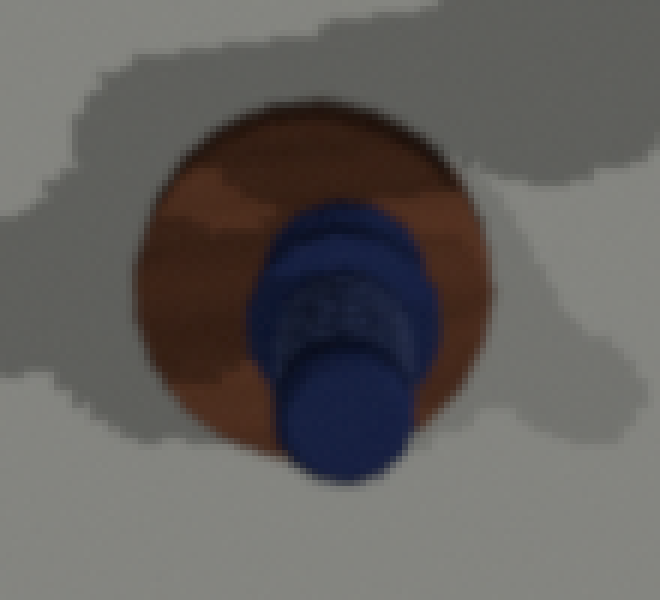

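Request:
drive_tool(motion=[1, -15, 0, -7, 0, 0, 0, 1, -37, 0, -8, 0, 0, 0, 1, -37, 0, -8, 0, 0, 0, 1, -37, 0, -8, 0, 0, 0, 1, -37, 0, -8, 0, 0, 0, 1, -37, 0, -8, 0, 0, 0, 1, -37, 0, -8, 0, 0, 0, 1, -37, 0, -8, 0, 0, 0, 1, -37, 0, -8, 0, 0, 0, 1, -37, 0, -8, 0, 0, 0])

```text
time_s: 3.8
eef_pos: [0.5458, -0.1952, 0.2565]
tool_rot: [-1.571, 0.0, 1.499]
contact_force: [-0.1, -0.9, 0.0]
finger_gap: 0.0854
```

Request:
drive_tool(motion=[1, 0, 0, 0, 0, 0, 0, 1, 0, 0, 0, 0, 0, 0])

```text
time_s: 4.0
eef_pos: [0.5456, -0.1941, 0.256]
tool_rot: [-1.57, -0.0, 1.499]
contact_force: [0.0, 0.6, 0.2]
finger_gap: 0.0853
```

```bash
python3 - <<'E'
from h import *
s=ctrl.get_state(); print(s['time_s'],s['eef_pos'],s['tool_rot'],s['contact_force'])
a=save('wrist','w2.png')
a=cv2.imread('pics/w2.png');cv2.imwrite('pics/w2b.png',cv2.resize(a[60:280,130:390],None,fx=3,fy=2.7,interpolation=3))
for k in ["cradle","bail_tab"]: print(k,ctrl.look_for(k,'wrist'))
E
```

```text
4.0 [ 0.54563071 -0.19407741  0.25602788] [-1.57030187e+00 -4.40836245e-04  1.49858187e+00] [0.02683032 0.61227946 0.17025096]
cradle [{'box': [206.9, 98.6, 114.7, 145.2], 'p': 0.74}]
bail_tab [{'box': [214.9, 152.2, 104.6, 88.8], 'p': 0.88}]
```

View pics/w2b.png

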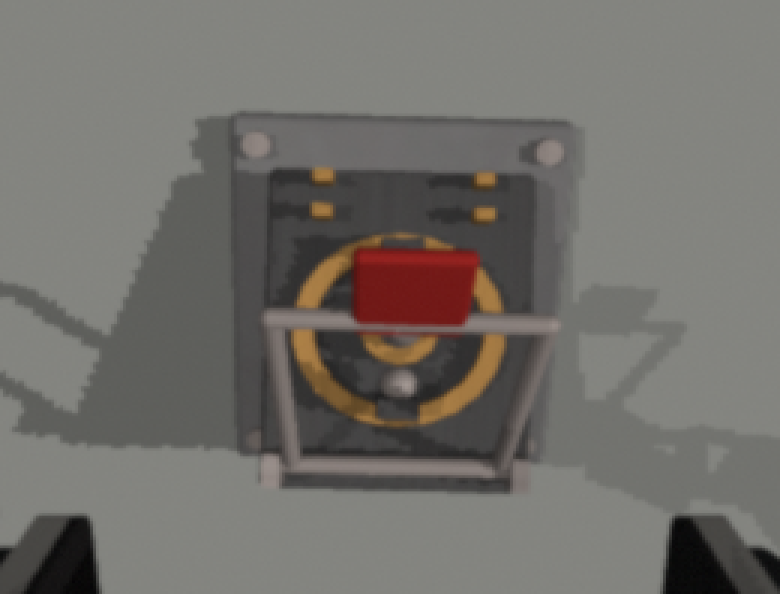

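```bash
cat > fit.py <<'E'
from h import *
from scipy.optimize import least_squares
g=lambda x,y:(x/3+130,y/2.7+60)
c=cam('wrist')
base=[((-.075,-.062,.012),(234,115)),((-.075,.062,.012),(574,122))]
slab=[((-.061,-.046,0),(270,172)),((-.061,.046,0),(533,178))]
def tabc(th): # bail points in nipple frame
    Rb=R.from_euler('y',th).as_matrix(); return Rb
def ringext(T):
    a=np.linspace(0,2*np.pi,90); P=[]
    for z in (0,.007): P.append(np.c_[.036*np.cos(a),.036*np.sin(a),0*a+z])
    P=np.vstack(P)@T[:3,:3].T+T[:3,3]; p=proj(c,P); return np.array([p[:,0].min(),p[:,0].max(),p[:,1].min(),p[:,1].max()])
rg=np.array([292/3+130,507/3+130,233/2.7+60,427/2.7+60])
def res(q):
    T=nip(*q[:3]); Tc=np.eye(4);Tc[:3,:3]=R.from_euler('z',q[2]).as_matrix();Tc[:3,3]=[q[0],q[1],0]
    r=[]
    for P,u in base: r+=list(proj(c,Tc[:3,:3]@np.array(P)+Tc[:3,3])[0]-g(*u))
    for P,u in slab: r+=list(proj(c,T[:3,:3]@np.array(P)+T[:3,3])[0]-g(*u))
    r+=list(ringext(T)-rg)
    Rb=R.from_euler('y',q[3]).as_matrix()
    for (x,y),u in [((-.018,-.014),(357,250)),((-.018,.014),(476,253)),]:
        P=np.array([.05,0,.011])+Rb@np.array([-.113+x,y,.0025]); r+=list(proj(c,T[:3,:3]@P+T[:3,3])[0]-g(*u))
    return np.array(r)
s=least_squares(res,[.573,-.193,-.07,1.0],x_scale=[.01,.01,.1,.1],loss='soft_l1')
print(s.x); print(res(s.x).reshape(-1,2).round(1))
E
python3 fit.py
```

```text
[ 0.57141516 -0.188212   -0.09270455  1.01598893]
[[-2.1  0.4]
 [ 1.4  0.6]
 [-0.5 -1.1]
 [ 1.1 -1.2]
 [-0.  -0.1]
 [ 0.7  0.4]
 [-1.6  0. ]
 [ 1.3 -0.1]]
```

```bash
cat >> h.py <<'E'
def cur():
    st=ctrl.get_state(); T=np.eye(4); T[:3,:3]=R.from_euler('xyz',st['tool_rot']).as_matrix(); T[:3,3]=st['eef_pos']; return T
CR=[.5714,-.1882,-.0927]
def toolR(yaw,tilt):
    # cradle yaw; approach tilt>0 leans approach to +x (as needed for insertion at .35)
    x=np.array([0,1,0.]); y=np.array([np.sin(tilt),0,-np.cos(tilt)]); z=np.cross(x,y)
    return R.from_euler('z',yaw).as_matrix()@np.c_[x,y,z]
def pose(p,Rm):
    T=np.eye(4);T[:3,:3]=Rm;T[:3,3]=p;return T
def rows(T0,Ts,n):
    """from T0 to each Ts[i] in n[i] rows"""
    out=[]
    for T,k in zip(Ts,n):
        rv=R.from_matrix(T0[:3,:3].T@T[:3,:3]).as_rotvec(); prev=T0
        for i in range(1,k+1):
            C=pose(T0[:3,3]+(T[:3,3]-T0[:3,3])*i/k,T0[:3,:3]@R.from_rotvec(rv*i/k).as_matrix())
            d=prev[:3,:3].T@(C[:3,3]-prev[:3,3]); w=np.degrees(R.from_matrix(prev[:3,:3].T@C[:3,:3]).as_rotvec())
            out.append(np.r_[d*1000,w]); prev=C
        T0=T
    return np.array(out)
E
cat > push.py <<'E'
from h import *
N=nip(*CR)
def tabpose(th,gap,tilt):
    Rb=R.from_euler('y',th).as_matrix()
    P=np.array([.05,0,.011])+Rb@np.array([-.113,0,.0025+gap])
    Pw=N[:3,:3]@P+N[:3,3]; Rm=toolR(CR[2],tilt)
    return pose(Pw-Rm[:,1]*.025,Rm)
E
python3 - <<'E'
from push import *
np.set_printoptions(suppress=True,precision=1,linewidth=120)
T=cur()
A=tabpose(1.016,.035,-.35); print(A[:3,3].round(4))
th=np.linspace(1.016,-.02,11)
Ts=[A,tabpose(1.016,.005,-.35)]+[tabpose(t,0,-.35+.7*(1.016-t)/1.016) for t in th[1:]]
print(rows(T,Ts,[6,2]+[1]*10))
E
```

```text
[ 0.6 -0.2  0.2]
[[ 1.1  9.4 -1.9  3.3  0.2 -0. ]
 [ 1.1  9.3 -2.4  3.3  0.2 -0. ]
 [ 1.1  9.1 -3.   3.3  0.2 -0. ]
 [ 1.1  8.9 -3.5  3.3  0.2 -0. ]
 [ 1.1  8.7 -4.   3.3  0.2 -0. ]
 [ 1.1  8.4 -4.5  3.3  0.2 -0. ]
 [ 0.  14.3  4.7  0.   0.   0. ]
 [-0.  14.3  4.7  0.   0.   0. ]
 [ 0.  16.   6.6 -4.1 -0.  -0. ]
 [ 0.  11.4  4.7 -4.1 -0.   0. ]
 [-0.  11.5  4.4 -4.1 -0.  -0. ]
 [ 0.  11.6  4.  -4.1 -0.   0. ]
 [-0.  11.6  3.6 -4.1 -0.  -0. ]
 [-0.  11.7  3.2 -4.1 -0.   0. ]
 [ 0.  11.7  2.9 -4.1 -0.   0. ]
 [-0.  11.7  2.5 -4.1  0.   0. ]
 [-0.  11.8  2.1 -4.1 -0.   0. ]
 [ 0.  11.8  1.7 -4.1 -0.  -0. ]]
```

Request:
drive_tool(motion=[0, 1.1, 9.4, -1.9, 3.3, 0.2, 0, 0, 1.1, 9.3, -2.4, 3.3, 0.2, 0, 0, 1.1, 9.1, -3, 3.3, 0.2, 0, 0, 1.1, 8.9, -3.5, 3.3, 0.2, 0, 0, 1.1, 8.7, -4, 3.3, 0.2, 0, 0, 1.1, 8.4, -4.5, 3.3, 0.2, 0, 0, 0, 0, 0, 0, 0, 0, 0, 0, 0, 0, 0, 0, 0, 0, 0, 0, 0, 0, 0, 0])

```text
time_s: 5.05
eef_pos: [0.5576, -0.188, 0.201]
tool_rot: [-1.228, 0.004, 1.48]
contact_force: [0.0, -0.3, -0.2]
finger_gap: 0.0
```

```bash
python3 - <<'E'
from h import *
for n in ('wrist','side'): save(n,n+'3.png')
a=cv2.imread('pics/side3.png')[180:310,220:350];b=cv2.imread('pics/wrist3.png')
a=cv2.resize(a,(384,384),interpolation=3);cv2.imwrite('pics/c3.png',cv2.resize(np.hstack([b,a]),None,fx=.89,fy=.89))
E
```

```text
(no output)
```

View pics/c3.png

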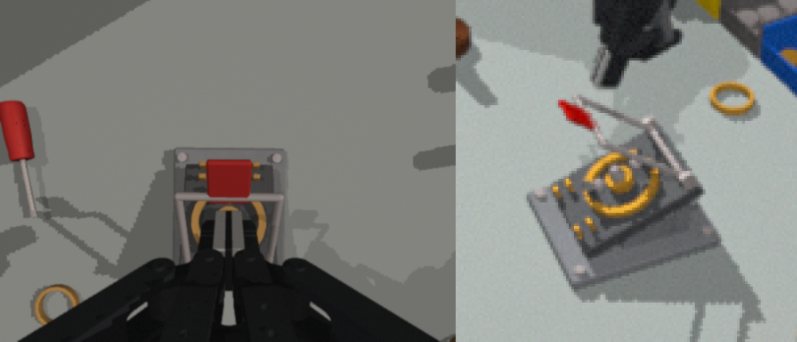

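Request:
drive_tool(motion=[0, 0, 14.3, 4.7, 0, 0, 0, 0, 0, 14.3, 4.7, 0, 0, 0, 0, 0, 16, 6.6, -4.1, 0, 0, 0, 0, 11.4, 4.7, -4.1, 0, 0, 0, 0, 11.5, 4.4, -4.1, 0, 0, 0, 0, 11.6, 4, -4.1, 0, 0])

```text
time_s: 5.75
eef_pos: [0.5077, -0.184, 0.1331]
tool_rot: [-1.516, 0.005, 1.48]
contact_force: [1.5, -0.2, 0.4]
finger_gap: 0.0003
```

```bash
python3 - <<'E'
from h import *
for n in ('wrist','side'): save(n,n+'4.png')
a=cv2.imread('pics/side4.png')[180:310,220:350];b=cv2.imread('pics/wrist4.png')
a=cv2.resize(a,(384,384),interpolation=3);cv2.imwrite('pics/c4.png',cv2.resize(np.hstack([b,a]),None,fx=.89,fy=.89))
E
```

```text
(no output)
```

View pics/c4.png

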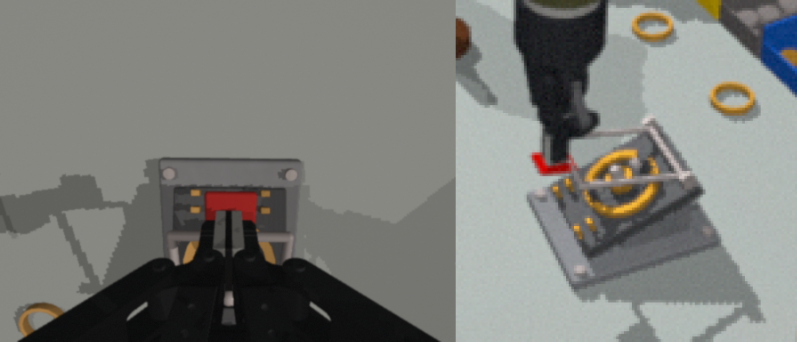

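Request:
drive_tool(motion=[0, 0, 11.6, 3.6, -4.1, 0, 0, 0, 0, 11.7, 3.2, -4.1, 0, 0, 0, 0, 11.7, 2.9, -4.1, 0, 0, 0, 0, 11.7, 2.5, -4.1, 0, 0, 0, 0, 11.8, 2.1, -4.1, 0, 0])

```text
time_s: 6.35
eef_pos: [0.4995, -0.1838, 0.0742]
tool_rot: [-1.873, 0.005, 1.48]
contact_force: [0.7, 0.8, 0.7]
finger_gap: 0.0001
```

Request:
drive_tool(motion=[0, 0, 8, 1.1, -2.9, 0, 0, 0, 0, 0, 0, 0, 0, 0])

```text
time_s: 6.55
eef_pos: [0.5004, -0.1838, 0.0657]
tool_rot: [-1.921, 0.003, 1.48]
contact_force: [0.4, 0.2, 0.8]
finger_gap: 0.0
```

```bash
python3 - <<'E'
from push import *
print(cur()[:3,3], tabpose(0,0,.35)[:3,3], tabpose(-.02,0,.35)[:3,3], ctrl.get_state()['tool_rot'])
for n in ('wrist','side'): save(n,n+'5.png')
a=cv2.imread('pics/side5.png')[180:310,220:350];b=cv2.imread('pics/wrist5.png')
a=cv2.resize(a,(384,384),interpolation=3);cv2.imwrite('pics/c5.png',cv2.resize(np.hstack([b,a]),None,fx=.89,fy=.89))
E
```

```text
[ 0.50040267 -0.18380552  0.06565845] [ 0.49932873 -0.18149979  0.06456329] [ 0.50007485 -0.18156915  0.06243058] [-1.92051005  0.00282089  1.48008392]
```

View pics/c5.png

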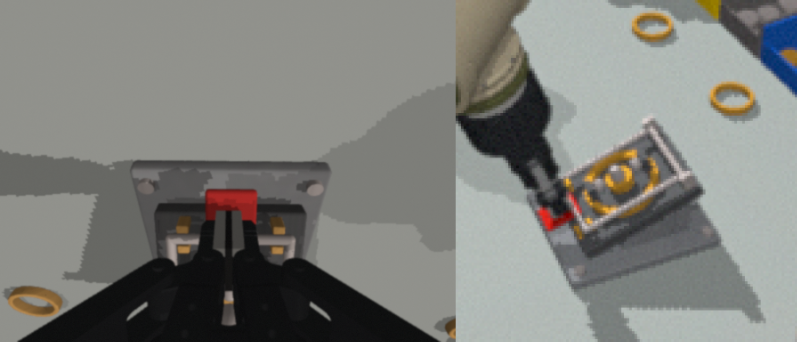

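Request:
drive_tool(motion=[0, 0, 2, 0, 0, 0, 0, 0, 0, 0, 0, 0, 0, 0])

```text
time_s: 6.85
eef_pos: [0.5012, -0.1839, 0.0653]
tool_rot: [-1.921, 0.005, 1.481]
contact_force: [-9.1, 0.8, 16.7]
finger_gap: 0.0
```

Request:
drive_tool(motion=[0, 0, 2, 0, 0, 0, 0, 0, 0, 0, 0, 0, 0, 0])

```text
time_s: 7.05
eef_pos: [0.5014, -0.1839, 0.0648]
tool_rot: [-1.922, 0.006, 1.482]
contact_force: [-22.7, 2.5, 38.3]
finger_gap: -0.0002
```

Request:
drive_tool(motion=[0, 0, -5, 0, 0, 0, 0, 0, 0, -30, 0, 0, 0, 0, 1, 0, -35, 0, 0, 0, 0, 1, 0, -30, -20, 0, 0, 0, 1, 0, -10, -20, 0, 0, 0, 1, 0, 0, -20, 0, 0, 0, 1, 0, 0, 0, 0, 0, 0, 1, 0, 0, 0, 0, 0, 0])

```text
time_s: 7.85
eef_pos: [0.5198, -0.1845, 0.1853]
tool_rot: [-1.919, 0.003, 1.481]
contact_force: [0.1, 0.5, 0.2]
finger_gap: 0.0846
```

```bash
python3 - <<'E'
from h import *
s=ctrl.get_state(); print(s['time_s'],s['eef_pos'],s['tool_rot'],s['finger_gap'])
save('wrist','w6.png'); save('side','side6.png')
a=cv2.imread('pics/w6.png');cv2.imwrite('pics/w6b.png',cv2.resize(a[80:280,120:400],None,fx=2.8,fy=2.8,interpolation=3))
a=cv2.imread('pics/side6.png')[180:310,220:350];cv2.imwrite('pics/s6.png',cv2.resize(a,None,fx=4.5,fy=4.5,interpolation=3))
E
```

```text
7.85 [ 0.51976655 -0.1845111   0.18526183] [-1.91856258  0.00322412  1.48096141] 0.08461027825767219
```

View pics/w6b.png

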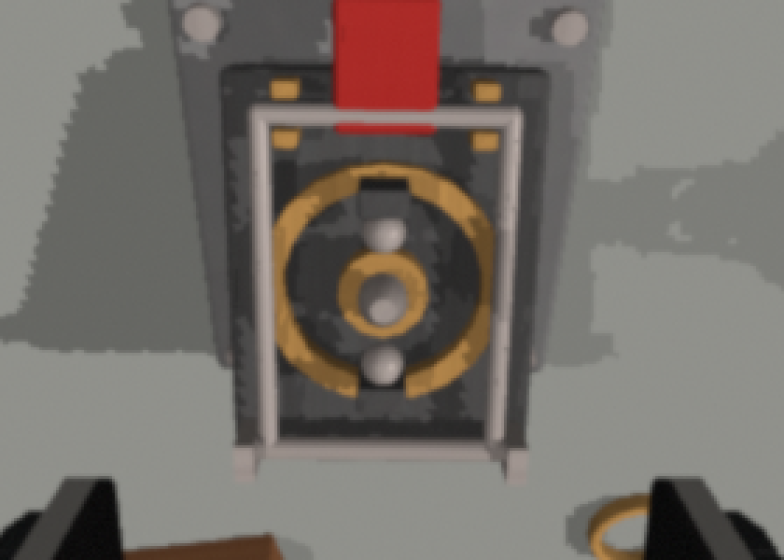

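View pics/s6.png

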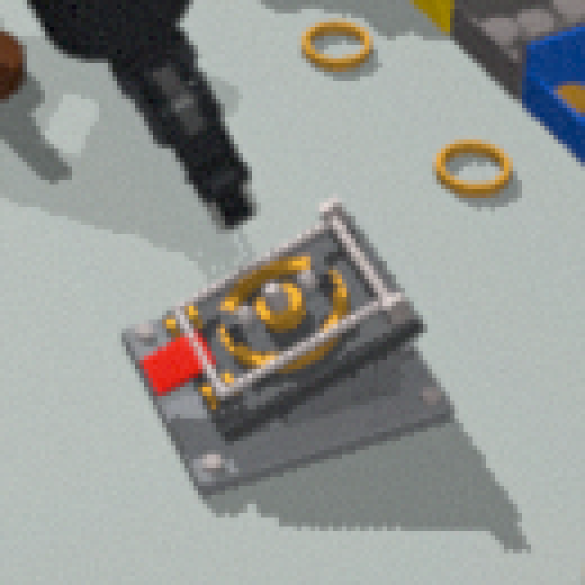

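```bash
cat > fit2.py <<'E'
from h import *
from scipy.optimize import least_squares
st=dict(eef_pos=np.array([0.51976655,-0.1845111,0.18526183]),tool_rot=np.array([-1.91856258,0.00322412,1.48096141]))
g=lambda x,y:np.array((x/2.8+120,y/2.8+80))
c=cam('wrist',st)
def ext(T,r,zs,ctr=(0,0)):
    a=np.linspace(0,2*np.pi,180)
    P=np.vstack([np.c_[ctr[0]+r*np.cos(a),ctr[1]+r*np.sin(a),0*a+z] for z in zs])
    p=proj(c,P@T[:3,:3].T+T[:3,3]); return np.r_[p.min(0),p.max(0)]
pts=[((-.061,-.046,0),(221,67)),((-.061,.046,0),(550,71)),((-.0195,0,.017),(384,236)),((.0195,0,.017),(381,366)),((0,0,.027),(384,307))]
def res(q,full=False):
    T=nip(*q[:3]); r=[]
    for P,u in pts: r+=list(proj(c,T[:3,:3]@np.array(P)+T[:3,3])[0]-g(*u))
    r+=list(ext(T,.036,[.0,.007])-np.r_[g(271,165),g(495,399)])
    r+=list(ext(T,.013,[.014])-np.r_[g(338,249),g(429,337)])
    return np.array(r)
s=least_squares(res,[.573,-.193,-.07],x_scale=[.01,.01,.1],loss='soft_l1')
print(s.x); print(res(s.x).reshape(-1,2).round(1))
T=nip(*s.x); print('mm/px at stud', .001/np.linalg.norm(proj(c,T[:3,3])-proj(c,T[:3,3]+[0,.001,0])))
E
python3 fit2.py
```

```text
[ 0.57027018 -0.18970065 -0.1028166 ]
[[-1.   0. ]
 [ 1.2  0.2]
 [ 0.  -1.5]
 [ 0.4 -0.7]
 [-0.3  1.7]
 [-4.6 -1.9]
 [ 4.6  0.8]
 [-0.4  0.9]
 [ 0.1  0.7]]
mm/px at stud 0.0008292696718961571
```

```bash
python3 - <<'E'
from h import *
np.set_printoptions(suppress=True,precision=1,linewidth=120)
T=cur(); Rv=toolR(-.1,0)
print(rows(T,[pose([.517,.156,.20],Rv)],[10]))
E
```

```text
[[33.9 -2.6  2.6  2.   0.1 -0. ]
 [33.9 -2.5  2.7  2.   0.1 -0. ]
 [33.9 -2.4  2.8  2.   0.1 -0. ]
 [33.9 -2.3  2.9  2.   0.1 -0. ]
 [33.9 -2.2  3.   2.   0.1 -0. ]
 [33.9 -2.1  3.1  2.   0.1 -0. ]
 [33.9 -2.   3.3  2.   0.1 -0. ]
 [33.9 -1.9  3.4  2.   0.1 -0. ]
 [33.9 -1.8  3.4  2.   0.1 -0. ]
 [33.9 -1.6  3.5  2.   0.1 -0. ]]
```

Request:
drive_tool(motion=[1, 33.9, -2.6, 2.6, 2, 0.1, 0, 1, 33.9, -2.5, 2.7, 2, 0.1, 0, 1, 33.9, -2.4, 2.8, 2, 0.1, 0, 1, 33.9, -2.3, 2.9, 2, 0.1, 0, 1, 33.9, -2.2, 3, 2, 0.1, 0, 1, 33.9, -2.1, 3.1, 2, 0.1, 0, 1, 33.9, -2, 3.3, 2, 0.1, 0, 1, 33.9, -1.9, 3.4, 2, 0.1, 0, 1, 33.9, -1.8, 3.4, 2, 0.1, 0, 1, 33.9, -1.6, 3.5, 2, 0.1, 0])

```text
time_s: 8.95
eef_pos: [0.5183, 0.1569, 0.2]
tool_rot: [-1.568, 0.001, 1.463]
contact_force: [0.7, 0.3, -1.0]
finger_gap: 0.0853
```

Request:
drive_tool(motion=[1, 0, 10, 0, 0, 0, 0, 1, 0, 10, 0, 0, 0, 0, 1, 0, 0, 0, 0, 0, 0])

```text
time_s: 9.25
eef_pos: [0.5181, 0.1549, 0.1785]
tool_rot: [-1.567, 0.002, 1.462]
contact_force: [-0.1, 0.8, -0.3]
finger_gap: 0.0856
```

```bash
python3 - <<'E'
from h import *
s=ctrl.get_state(); print(s['time_s'],s['eef_pos'],s['tool_rot'],s['finger_gap'])
save('wrist','w7.png')
a=cv2.imread('pics/w7.png');cv2.imwrite('pics/w7b.png',cv2.resize(a[80:280,140:380],None,fx=3,fy=3,interpolation=3))
E
```

```text
9.25 [0.51807333 0.15490473 0.17846317] [-1.56696047e+00  1.51865699e-03  1.46206202e+00] 0.08561662209964448
```

View pics/w7b.png

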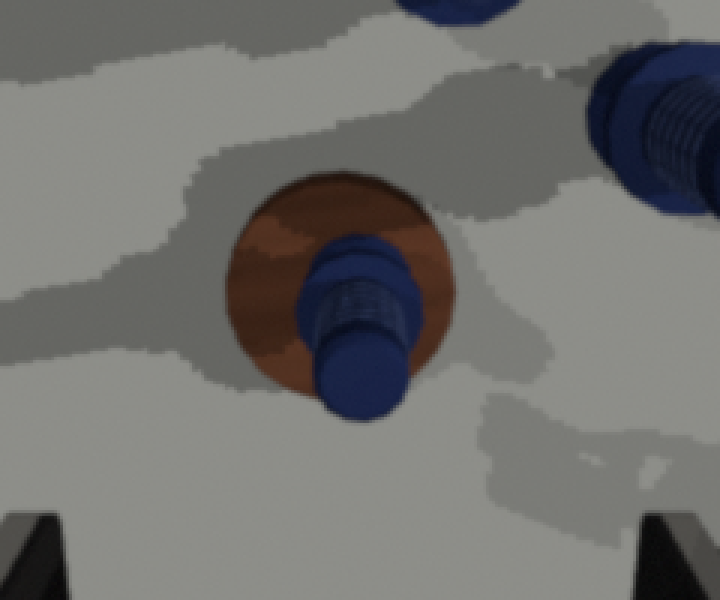

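```bash
python3 - <<'E'
from h import *
from scipy.optimize import least_squares
st=dict(eef_pos=np.array([0.51807333,0.15490473,0.17846317]),tool_rot=np.array([-1.56696047,1.51865699e-03,1.46206202]))
c=cam('wrist',st)
print(hit(c,260.3,204,.094),hit(c,140+342/3,80+288/3,.02))
def ext(x,y,r,zs):
    a=np.linspace(0,2*np.pi,180); p=proj(c,np.vstack([np.c_[x+r*np.cos(a),y+r*np.sin(a),0*a+z] for z in zs])); return np.r_[p.min(0),p.max(0)]
g=lambda x,y:np.array((x/3+140,y/3+80))
def res(q):
    x,y,s,h=q
    return np.r_[ext(x,y,.011*s,[h])-np.r_[g(315,327),g(408,420)], (ext(x,y,.017*s,[.02+.03*s,.02+.024*s])-np.r_[g(299,248),g(422,330)])[[0,2]], (ext(x,y,.0155*s,[.02+.007*s])-np.r_[g(0,235),g(0,0)])[1]]
s=least_squares(res,[.517,.158,1,.094],x_scale=[.01,.01,.1,.01]); print(s.x,res(s.x).round(1))
E
```

```text
[0.51629656 0.15703628 0.094     ] [0.51980132 0.1518675  0.02      ]
[0.51757299 0.15712169 0.95390811 0.09222344] [-0.3  0.8  0.5 -0.7 -0.3  0.1 -0.1]
```

Request:
drive_tool(motion=[1, 2, 30, 1, 0, 0, 0, 1, 0, 30, 0, 0, 0, 0, 1, 0, 25, 0, 0, 0, 0, 1, 0, 11, 0, 0, 0, 0, 1, 0, 0, 0, 0, 0, 0])

```text
time_s: 9.8
eef_pos: [0.518, 0.1572, 0.0837]
tool_rot: [-1.569, 0.001, 1.462]
contact_force: [0.3, -0.8, 0.5]
finger_gap: 0.0858
```

```bash
python3 - <<'E'
from h import *
s=ctrl.get_state(); print(s['time_s'],s['eef_pos'],s['tool_rot'],s['finger_gap'])
save('wrist','w8.png')
E
```

```text
9.8 [0.51804547 0.15721395 0.08366564] [-1.56877091e+00  9.81602503e-04  1.46191135e+00] 0.08581948630825974
```

View pics/w8.png

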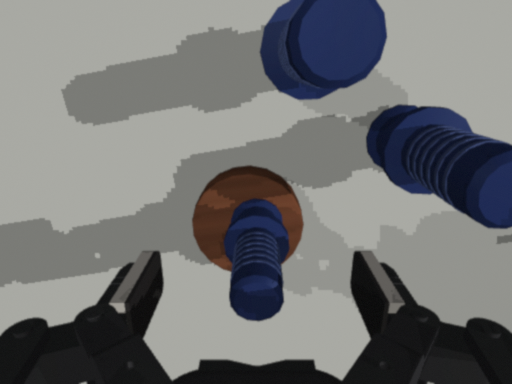

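```bash
python3 - <<'E'
from h import *
st=dict(eef_pos=np.array([0.51804547,0.15721395,0.08366564]),tool_rot=np.array([-1.56877091,9.8e-04,1.46191135]))
c=cam('wrist',st)
a=cv2.imread('pics/w8.png');cv2.imwrite('pics/w8b.png',cv2.resize(a[180:340,200:320],None,fx=5,fy=3.7,interpolation=3))
for v in (295,297,299): print(hit(c,256.5,v,.094))
def ext(x,y,r,zs):
    t=np.linspace(0,2*np.pi,180); p=proj(c,np.vstack([np.c_[x+r*np.cos(t),y+r*np.sin(t),0*t+z] for z in zs])); return np.r_[p.min(0),p.max(0)]
print(ext(.517,.157,.011,[.094]),ext(.517,.157,.017,[.05,.044]))
E
```

```text
[0.51482156 0.15713195 0.094     ]
[0.51573281 0.15703207 0.094     ]
[0.51664835 0.15693172 0.094     ]
[228.20397863 275.26987345 285.35076114 322.88292966] [223.44268182 208.07337239 290.12356937 272.0833807 ]
```

View pics/w8b.png

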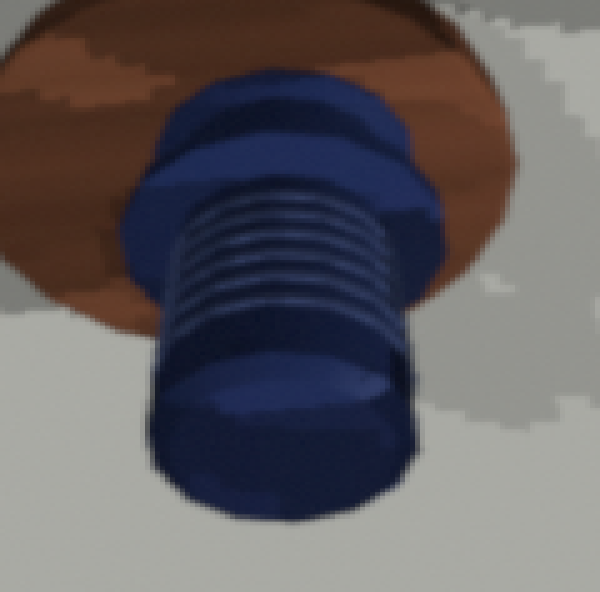

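Request:
drive_tool(motion=[1, 0, 1, 1.5, 0, 0, 0, 0, 0, 0, 0, 0, 0, 0, 0, 0, 0, 0, 0, 0, 0, 0, 0, 0, 0, 0, 0, 0, 0, 0, 0, 0, 0, 0, 0, 0, 0, 0, 0, 0, 0, 0, 0, 0, 0, 0, 0, 0, 0, 0, 0, 0, 0, 0, 0])

```text
schema error: expected a multiple of 7 numbers
```

```bash
python3 - <<'E'
from h import *
s=ctrl.get_state(); print(s['time_s'],s['eef_pos'],s['tool_rot'],s['finger_gap'],s['contact_force'])
save('wrist','w9.png')
E
```

```text
9.85 [0.51863334 0.15739379 0.08477266] [-1.57087657e+00  6.08960374e-04  1.46212308e+00] 0.0854198633509772 [-0.45466506  0.27788292  1.04397424]
```

View pics/w9.png

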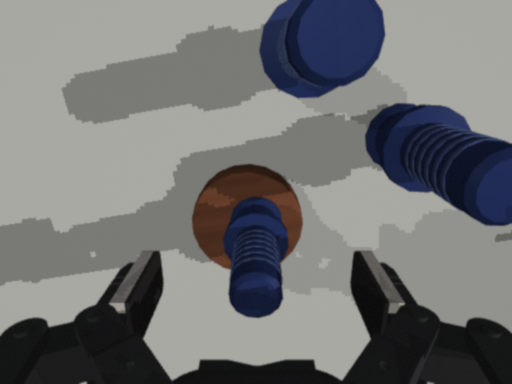

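Request:
drive_tool(motion=[1, 0, 1.5, 1.5, 0, 0, 0, 0, 0, 0, 0, 0, 0, 0, 0, 0, 0, 0, 0, 0, 0, 0, 0, 0, 0, 0, 0, 0, 0, 0, 0, 0, 0, 0, 0, 0, 0, 0, 0, 0, 0, 0, 0, 0, 0, 0, 0, 0, 0])

```text
time_s: 10.6
eef_pos: [0.5169, 0.1581, 0.0831]
tool_rot: [-1.571, 0.0, 1.463]
contact_force: [-0.7, -0.4, 2.6]
finger_gap: 0.0206
```

```bash
python3 - <<'E'
from h import *
s=ctrl.get_state(); print(s['time_s'],s['eef_pos'],s['tool_rot'],s['finger_gap'],s['contact_force'])
save('wrist','w10.png')
E
```

```text
10.6 [0.51693785 0.15810574 0.08307236] [-1.57113400e+00  4.46475126e-04  1.46293785e+00] 0.020604659740256485 [-0.70768847 -0.39029681  2.60326071]
```

View pics/w10.png

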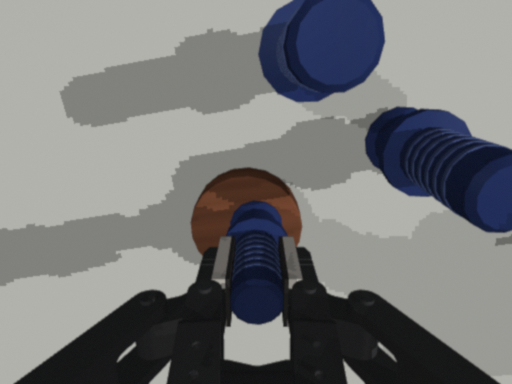

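```bash
python3 - <<'E'
from h import *
a=cv2.imread('pics/w1.png');cv2.imwrite('pics/w1c.png',cv2.resize(a[50:225,220:390],None,fx=4.6,fy=3.4,interpolation=3))
E
```

```text
(no output)
```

View pics/w1c.png

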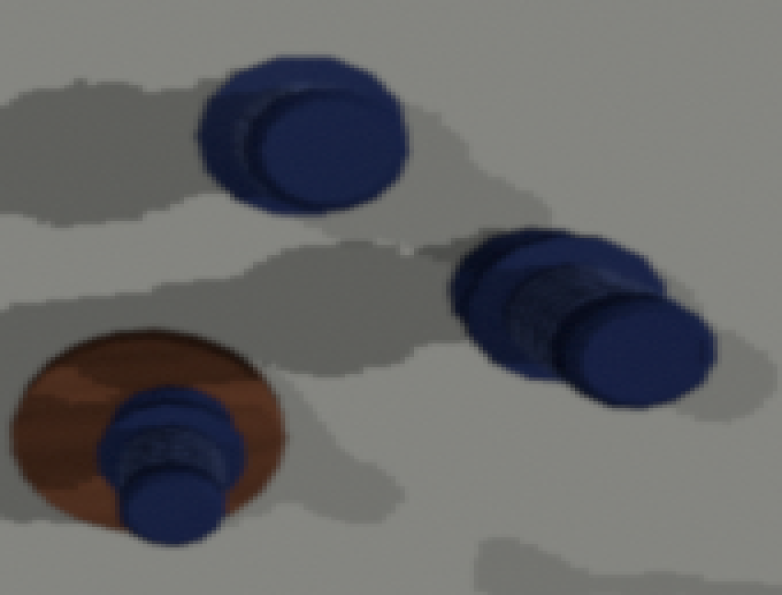

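Request:
drive_tool(motion=[0, 0, -10, 0, 0, 0, 0, 0, 0, -30, 0, 0, 0, 0, 0, 0, -40, 0, 0, 0, 0, 0, 0, -35, 0, 0, 0, 0, 0, 0, 0, 0, 0, 0, 0, 0, 0, 0, 0, 0, 0, 0])

```text
time_s: 11.25
eef_pos: [0.5167, 0.1581, 0.1983]
tool_rot: [-1.572, 0.0, 1.463]
contact_force: [-0.4, -0.7, -0.8]
finger_gap: 0.0206
```

```bash
python3 - <<'E'
from h import *
s=ctrl.get_state(); print(s['time_s'],s['eef_pos'],s['tool_rot'],s['finger_gap'],s['contact_force'])
save('wrist','w11.png');save('side','s11.png')
a=cv2.imread('pics/w11.png');a=cv2.resize(a[170:350,180:340],None,fx=3.2,fy=3.2,interpolation=3)
b=cv2.imread('pics/s11.png')[90:220,150:250];b=cv2.resize(b,(int(100*576/130),576)[:2] if 0 else (280,a.shape[0]),interpolation=3)
cv2.imwrite('pics/c11.png',np.hstack([a,b])[:600,:800])
E
```

```text
11.25 [0.51668164 0.15809848 0.19830305] [-1.57168201e+00  4.61580410e-04  1.46293484e+00] 0.02056154691226231 [-0.36578465 -0.70799272 -0.77628646]
```

View pics/c11.png

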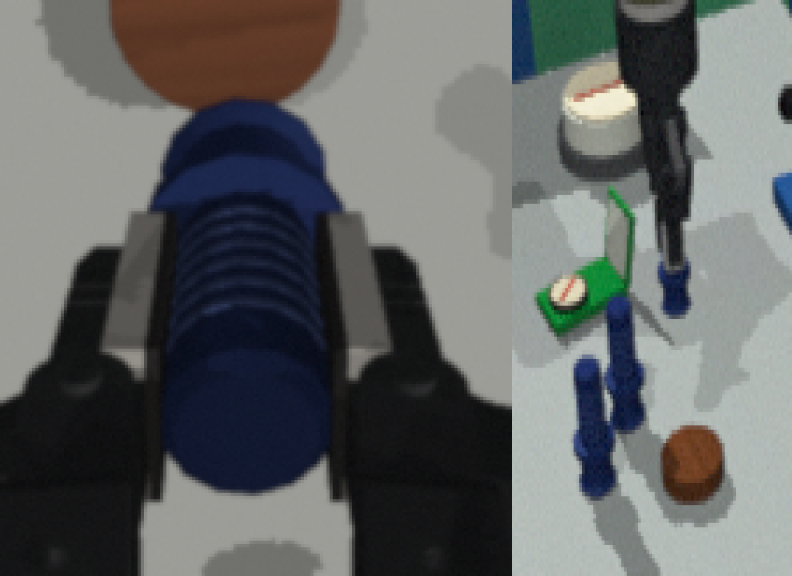

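```bash
cat > hold.py <<'E'
from h import *
from scipy.optimize import least_squares
p=ctrl.camera_params('wrist'); c=(np.array(p['camera_matrix']),np.array(p['mount']))
t=np.linspace(0,2*np.pi,240)
def circ(r,z,dz,til,a,x=0):
    # holder z up = -tool y ; TCP at holder z=a ; axis passes tool z = dz at TCP
    P=np.c_[x+r*np.cos(t), 0*t+a-z, dz+r*np.sin(t)]
    q=P-[0,0,dz]; Rx=R.from_rotvec([til,0,0]).as_matrix(); return proj(c,q@Rx.T+[0,0,dz])
for a in (.062,.063,.064):
    f=lambda q:np.r_[circ(.0105,.074,*q,a)[:,1].max()-323, circ(.0105,.074,*q,a)[:,1].min()-278.5, np.r_[circ(.0155,.0055,*q,a)[:,1],circ(.0145,.0,*q,a)[:,1]].min()-201]
    s=least_squares(f,[0,0],x_scale=[.01,.1]); print(a,s.x,f(s.x).round(1))
E
python3 hold.py
```

```text
0.062 [ 0.00100912 -0.04201139] [ 1.7 -1.2 -0.4]
0.063 [ 0.00033143 -0.03753878] [ 1.3 -1.  -0.4]
0.064 [-0.00035525 -0.0330613 ] [ 1.  -0.7 -0.3]
```

```bash
cat > ins.py <<'E'
from h import *
np.set_printoptions(suppress=True,precision=1,linewidth=120)
CR=[.5703,-.1897,-.10]; N=nip(*CR); Rt=toolR(CR[2],.35)
def ip(s,dx=0,dy=0): return pose(N[:3,3]+N[:3,:3]@np.array([dx,dy,s+.063]),Rt)
E
python3 - <<'E'
from ins import *
H=ip(.045);print(H[:3,3]*1000)
print(rows(cur(),[pose(H[:3,3]+[0,0,.03],Rt),H],[10,2]))
E
```

```text
[ 533.5 -186.   151.5]
[[-34.    1.6  -5.4  -2.   -0.   -0. ]
 [-34.    1.7  -5.3  -2.   -0.   -0. ]
 [-34.    1.9  -5.2  -2.   -0.   -0. ]
 [-34.    2.1  -5.1  -2.   -0.   -0. ]
 [-34.    2.3  -5.   -2.   -0.   -0. ]
 [-34.    2.4  -4.9  -2.   -0.   -0. ]
 [-34.    2.6  -4.8  -2.   -0.   -0. ]
 [-34.    2.8  -4.7  -2.   -0.   -0. ]
 [-34.1   2.9  -4.6  -2.   -0.   -0. ]
 [-34.1   3.1  -4.4  -2.   -0.   -0. ]
 [  0.   14.1   5.1   0.    0.    0. ]
 [  0.   14.1   5.1   0.    0.    0. ]]
```

Request:
drive_tool(motion=[0, -34, 1.6, -5.4, -2, 0, 0, 0, -34, 1.7, -5.3, -2, 0, 0, 0, -34, 1.9, -5.2, -2, 0, 0, 0, -34, 2.1, -5.1, -2, 0, 0, 0, -34, 2.3, -5, -2, 0, 0, 0, -34, 2.4, -4.9, -2, 0, 0, 0, -34, 2.6, -4.8, -2, 0, 0, 0, -34, 2.8, -4.7, -2, 0, 0, 0, -34.1, 2.9, -4.6, -2, 0, 0, 0, -34.1, 3.1, -4.4, -2, 0, 0])

```text
time_s: 12.35
eef_pos: [0.532, -0.1869, 0.1811]
tool_rot: [-1.919, -0.001, 1.463]
contact_force: [1.0, 0.4, -0.5]
finger_gap: 0.0205
```

Request:
drive_tool(motion=[0, 0, 14.1, 5.1, 0, 0, 0, 0, 0, 14.1, 5.1, 0, 0, 0, 0, 0, 0, 0, 0, 0, 0, 0, 0, 0, 0, 0, 0, 0])

```text
time_s: 12.75
eef_pos: [0.5325, -0.1856, 0.152]
tool_rot: [-1.918, -0.0, 1.463]
contact_force: [-0.5, -0.9, -0.7]
finger_gap: 0.0205
```

```bash
python3 - <<'E'
from ins import *
s=ctrl.get_state(); print(s['time_s'],s['eef_pos']*1000,s['tool_rot'],s['finger_gap'],s['contact_force'])
q=N[:3,:3].T@(s['eef_pos']-N[:3,3])*1000; print('nip frame TCP',q); print(R.from_matrix(Rt).as_euler('xyz'))
save('wrist','w12.png');save('side','s12.png');save('top','t12.png')
a=cv2.imread('pics/w12.png');a=cv2.resize(a[130:350,160:350],None,fx=2.6,fy=2.6,interpolation=3)
b=cv2.imread('pics/s12.png')[180:290,230:330];b=cv2.resize(b,None,fx=3,fy=3,interpolation=3)
cv2.imwrite('pics/w12b.png',a);cv2.imwrite('pics/s12b.png',cv2.resize(b,None,fx=1.8,fy=1.8,interpolation=3))
E
```

```text
12.75 [ 532.5 -185.6  152. ] [-1.9 -0.   1.5] 0.02048009442770718 [-0.5 -0.9 -0.7]
nip frame TCP [ -0.7   0.3 108.8]
[-1.9 -0.   1.5]
```

View pics/w12b.png

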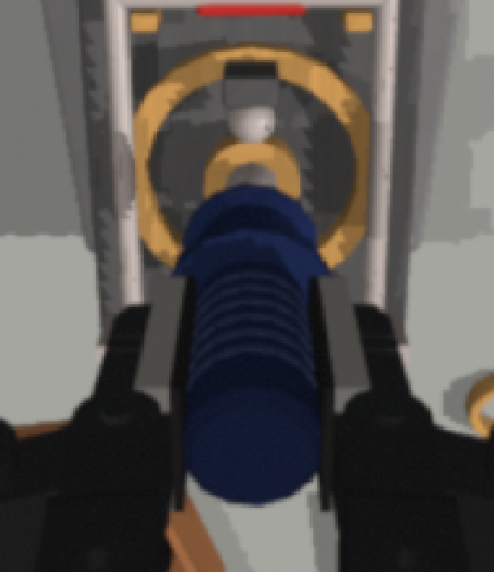

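View pics/s12b.png

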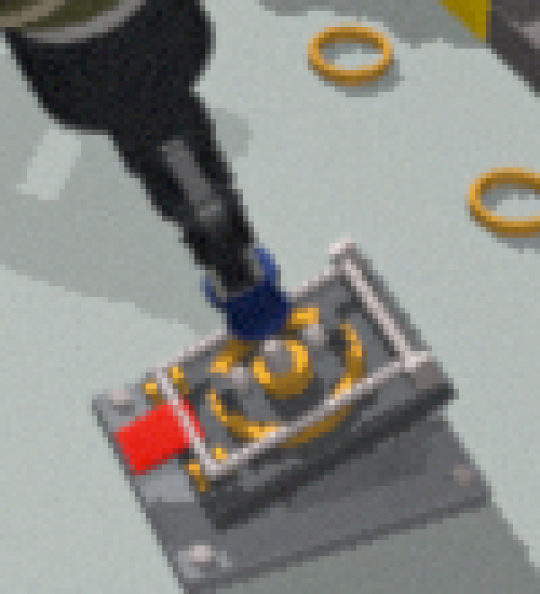

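```bash
python3 - <<'E'
from ins import *
s=cam('side')
for nm,P in [('org',(0,0,0)),('collar',(0,0,.014)),('tip',(0,0,.027)),('ballF',(-.0195,0,.017)),('ballB',(.0195,0,.017)),('foot',(0,0,.046)),('foot+5x',(.005,0,.046)),('should',(0,0,.073)),('slabFL',(-.061,-.046,0)),('slabFR',(-.061,.046,0)),('slabBL',(.061,-.046,0)),('hingeL',(.05,-.042,.011)),('hingeR',(.05,.042,.011))]:
    u=proj(s,N[:3,:3]@np.array(P)+N[:3,3])[0]; print(nm,((u-[230,180])*5.4).round(0))
b=cv2.imread('pics/s12.png')[205:255,255:300];cv2.imwrite('pics/s12c.png',cv2.resize(b,None,fx=12,fy=12,interpolation=3))
c=cam('wrist')
for nm,P in [('collar',(0,0,.014)),('tip',(0,0,.027)),('ballF',(-.0195,0,.017)),('slabBL',(.061,-.046,0))]:
    u=proj(c,N[:3,:3]@np.array(P)+N[:3,3])[0]; print(nm,((u-[160,130])*2.6).round(0))
E
```

```text
org [285. 383.]
collar [276. 364.]
tip [267. 347.]
ballF [236. 382.]
ballB [311. 339.]
foot [254. 321.]
foot+5x [264. 316.]
should [234. 284.]
slabFL [205. 521.]
slabFR [132. 382.]
slabBL [447. 383.]
hingeL [415. 375.]
hingeR [335. 256.]
collar [253. 182.]
tip [253. 202.]
ballF [252. 115.]
slabBL [102. 353.]
```

View pics/s12c.png

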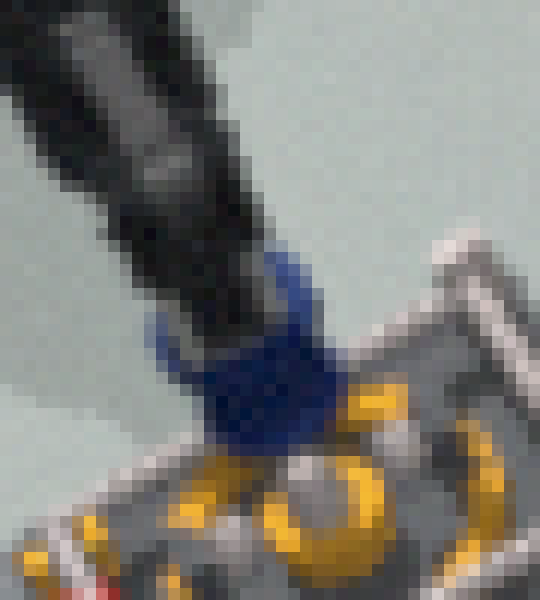

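Request:
drive_tool(motion=[0, 0, 6, -0.5, 0, 0, 0, 0, 0, 6, 0, 0, 0, 0, 0, 0, 4, 0, 0, 0, 0, 0, 0, 0, 0, 0, 0, 0])

```text
time_s: 13.3
eef_pos: [0.5386, -0.1863, 0.1369]
tool_rot: [-1.919, -0.0, 1.463]
contact_force: [0.8, 0.6, -0.3]
finger_gap: 0.0204
```

Request:
drive_tool(motion=[0, 0, 3, 0, 0, 0, 0, 0, 0, 3, 0, 0, 0, 0, 0, 0, 0, 0, 0, 0, 0])

```text
time_s: 13.6
eef_pos: [0.5406, -0.1866, 0.1317]
tool_rot: [-1.919, 0.0, 1.463]
contact_force: [0.1, -0.2, -1.0]
finger_gap: 0.0205
```

```bash
cat > st.py <<'E'
from ins import *
import sys
s=ctrl.get_state()
print(round(s['time_s'],2),'nip TCP mm',N[:3,:3].T@(s['eef_pos']-N[:3,3])*1000,'F nip',N[:3,:3].T@s['contact_force'],'M',N[:3,:3].T@s['moment'],'rot err deg',np.degrees(R.from_matrix(cur()[:3,:3].T@Rt).as_rotvec()),s['finger_gap'])
if len(sys.argv)>1:
    save('wrist','w%s.png'%sys.argv[1]);save('side','s%s.png'%sys.argv[1])
    a=cv2.imread('pics/w%s.png'%sys.argv[1]);a=cv2.resize(a[100:350,160:350],None,fx=2.3,fy=2.3,interpolation=3)
    b=cv2.imread('pics/s%s.png'%sys.argv[1])[205:255,255:300];b=cv2.resize(b,(360,a.shape[0]),interpolation=3)
    cv2.imwrite('pics/c%s.png'%sys.argv[1],np.hstack([a,b]))
E
python3 st.py 13
```

```text
13.6 nip TCP mm [-0.   0.1 86.9] F nip [-0.2 -0.2 -1. ] M [ 0.   0.2 -0. ] rot err deg [-0.1 -0.4 -0.2] 0.020471214011103793
```

View pics/c13.png

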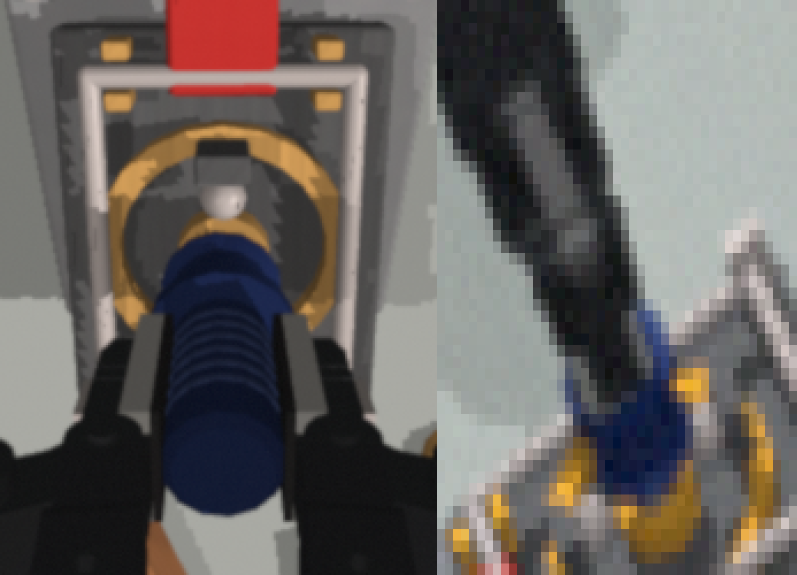

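Request:
drive_tool(motion=[0, 0, 2, 0, 0, 0, 0, 0, 0, 2, 0, 0, 0, 0, 0, 0, 0, 0, 0, 0, 0])

```text
time_s: 14.0
eef_pos: [0.5419, -0.1868, 0.1281]
tool_rot: [-1.919, 0.0, 1.463]
contact_force: [-1.0, -0.1, -1.3]
finger_gap: 0.0208
```

```bash
python3 st.py
```

```text
14.0 nip TCP mm [-0.   0.1 83.1] F nip [-1.4 -0.2 -0.9] M [-0.1  0.4  0. ] rot err deg [-0.1 -0.4 -0.2] 0.020769284720227647
```

Request:
drive_tool(motion=[0, 0, 1.5, 0, 0, 0, 0, 0, 0, 1.5, 0, 0, 0, 0, 0, 0, 0, 0, 0, 0, 0])

```text
time_s: 14.3
eef_pos: [0.5428, -0.1869, 0.1268]
tool_rot: [-1.921, 0.001, 1.463]
contact_force: [-10.5, 1.4, 14.5]
finger_gap: 0.0206
```

```bash
python3 st.py
```

```text
14.3 nip TCP mm [ 0.4  0.1 81.6] F nip [-5.   0.3 17.3] M [ 0.2  0.9 -0. ] rot err deg [ 0.  -0.4 -0.2] 0.020631078959116585
```

Request:
drive_tool(motion=[0, 0, -1, 0.7, 0, 0, 0, 0, 0, 0, 0, 0, 0, 0])

```text
time_s: 14.5
eef_pos: [0.5419, -0.1868, 0.1267]
tool_rot: [-1.92, 0.001, 1.463]
contact_force: [-5.3, 1.1, 5.3]
finger_gap: 0.0207
```

```bash
python3 st.py
```

```text
14.5 nip TCP mm [-0.5  0.  81.8] F nip [-3.2  0.6  6.8] M [0.1 0.6 0. ] rot err deg [-0.  -0.4 -0.2] 0.020746263758440714
```

Request:
drive_tool(motion=[0, 0, 1, 0.3, 0, 0, 0, 0, 0, 0, 0, 0, 0, 0])

```text
time_s: 14.7
eef_pos: [0.542, -0.1868, 0.126]
tool_rot: [-1.921, 0.001, 1.463]
contact_force: [-7.6, 2.4, 12.3]
finger_gap: 0.0208
```

```bash
python3 st.py
```

```text
14.7 nip TCP mm [-0.7  0.  81.1] F nip [-3.1  1.6 14.2] M [ 0.1  0.7 -0. ] rot err deg [-0.  -0.4 -0.2] 0.02082877841072845
```

Request:
drive_tool(motion=[0, 0, 0, 1, 0, 0, 0, 0, 0, 0.8, 0, 0, 0, 0, 0, 0, 0, 0, 0, 0, 0])

```text
time_s: 15.0
eef_pos: [0.5417, -0.1869, 0.1243]
tool_rot: [-1.921, 0.001, 1.463]
contact_force: [-2.2, 0.9, 4.8]
finger_gap: 0.0211
```

```bash
python3 st.py 14
```

```text
15.0 nip TCP mm [-1.5 -0.1 79.7] F nip [-0.5  0.7  5.3] M [ 0.   0.2 -0. ] rot err deg [-0.  -0.4 -0.2] 0.02105933624087465
```

View pics/c14.png

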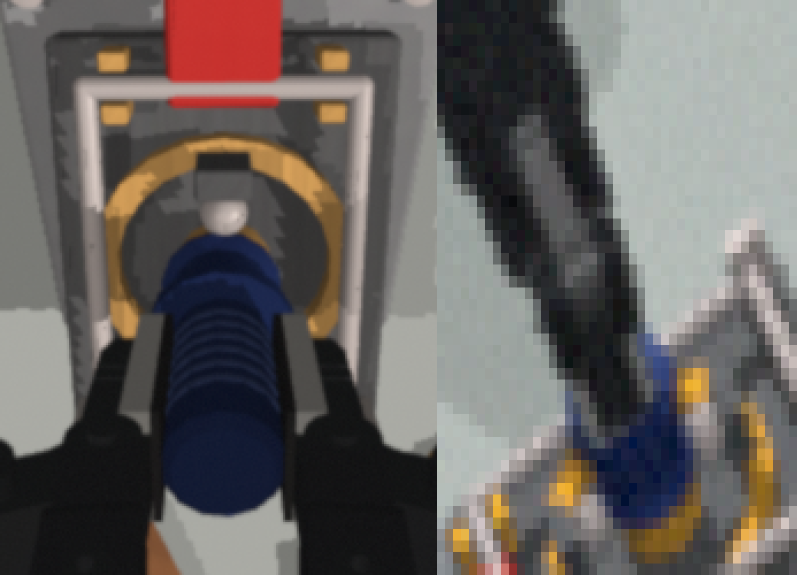

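Request:
drive_tool(motion=[0, 0, 1.2, 0, 0, 0, 0, 0, 0, 1.2, 0, 0, 0, 0, 0, 0, 0, 0, 0, 0, 0])

```text
time_s: 15.4
eef_pos: [0.5424, -0.1868, 0.1215]
tool_rot: [-1.92, 0.0, 1.463]
contact_force: [1.1, -0.6, -2.2]
finger_gap: 0.0207
```

```bash
python3 st.py
```

```text
15.4 nip TCP mm [-1.9  0.1 76.8] F nip [ 0.3 -0.5 -2.4] M [ 0.1 -0.   0.1] rot err deg [-0.1 -0.4 -0.2] 0.020710442498710933
```

Request:
drive_tool(motion=[0, 0, 1.5, 0, 0, 0, 0, 0, 0, 1.5, 0, 0, 0, 0, 0, 0, 0, 0, 0, 0, 0])

```text
time_s: 15.7
eef_pos: [0.5434, -0.1869, 0.1184]
tool_rot: [-1.92, 0.0, 1.463]
contact_force: [2.7, 0.4, -3.9]
finger_gap: 0.0202
```

```bash
python3 st.py
```

```text
15.7 nip TCP mm [-1.9  0.1 73.6] F nip [ 1.2  0.7 -4.5] M [ 0.1 -0.1  0. ] rot err deg [-0.1 -0.4 -0.2] 0.02021317935750065
```

Request:
drive_tool(motion=[0, 0, 1.5, 0, 0, 0, 0, 0, 0, 1, 0, 0, 0, 0, 0, 0, 0, 0, 0, 0, 0])

```text
time_s: 16.0
eef_pos: [0.5442, -0.187, 0.1167]
tool_rot: [-1.92, 0.001, 1.463]
contact_force: [-0.0, 1.5, 3.6]
finger_gap: 0.0207
```

```bash
python3 st.py
```

```text
16.0 nip TCP mm [-1.8  0.  71.6] F nip [1.1 1.5 3.5] M [0.3 0.  0. ] rot err deg [-0.  -0.4 -0.2] 0.02068658182820372
```

Request:
drive_tool(motion=[0, 0, 1, 0, 0, 0, 0, 0, 0, 1, 0, 0, 0, 0, 0, 0, 0, 0, 0, 0, 0])

```text
time_s: 16.3
eef_pos: [0.5448, -0.1871, 0.1148]
tool_rot: [-1.92, 0.001, 1.463]
contact_force: [-1.6, 2.0, 5.0]
finger_gap: 0.0209
```

```bash
python3 st.py
```

```text
16.3 nip TCP mm [-1.8  0.  69.6] F nip [0.1 1.8 5.3] M [0.4 0.1 0. ] rot err deg [-0.  -0.4 -0.2] 0.020925646012751143
```

Request:
drive_tool(motion=[0, 0, 1, 0, 0, 0, 0, 0, 0, 0.5, 0, 0, 0, 0, 0, 0, 0, 0, 0, 0, 0])

```text
time_s: 16.6
eef_pos: [0.5453, -0.1872, 0.1135]
tool_rot: [-1.92, 0.001, 1.463]
contact_force: [-1.5, 1.3, 5.1]
finger_gap: 0.0207
```

```bash
python3 st.py
```

```text
16.6 nip TCP mm [-1.8  0.  68.2] F nip [0.2 1.2 5.4] M [0.4 0.1 0.1] rot err deg [-0.  -0.4 -0.2] 0.020730066144492604
```

Request:
drive_tool(motion=[0, 0, 1, 0, 0, 0, 0, 0, 0, 0, 0, 0, 0, 0])

```text
time_s: 16.8
eef_pos: [0.5456, -0.1872, 0.1131]
tool_rot: [-1.92, 0.001, 1.463]
contact_force: [-4.8, 2.2, 10.0]
finger_gap: 0.0203
```

Request:
drive_tool(motion=[0, 0, 1, 0, 0, 0, 0, 0, 0, 0, 0, 0, 0, 0])

```text
time_s: 17.0
eef_pos: [0.5458, -0.1872, 0.1129]
tool_rot: [-1.921, 0.001, 1.463]
contact_force: [-9.3, 2.4, 18.4]
finger_gap: 0.0208
```

```bash
python3 st.py 15
```

```text
17.0 nip TCP mm [-1.5 -0.  67.5] F nip [-2.6  1.4 20.6] M [ 0.6  0.7 -0. ] rot err deg [ 0.  -0.4 -0.2] 0.020784088343805705
```

View pics/c15.png

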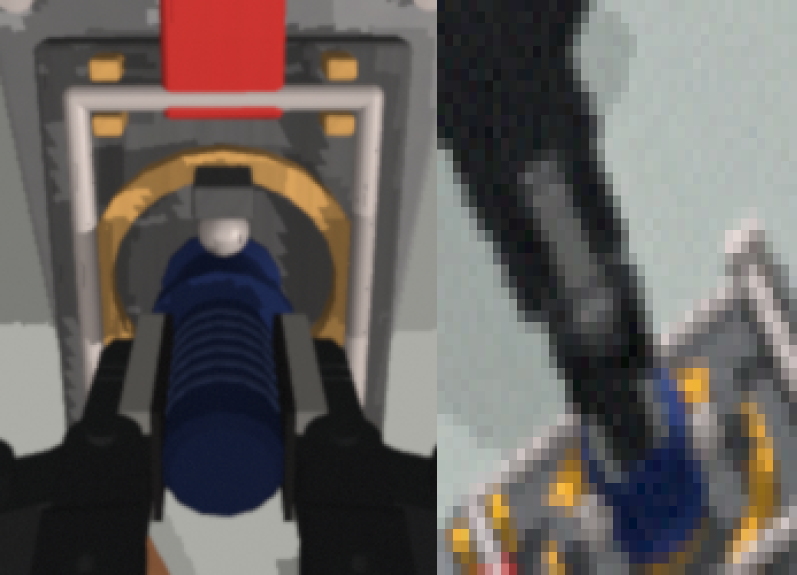

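Request:
drive_tool(motion=[0, 0, 0, 0.2, 0, 0, 0, 0, 0, 0, 0, 0, 0, 0, 0, 0, 0, 0, 0, 0, 0, 0, 0, 0, 0, 0, 0, 0, 0, 0, 0, 0, 0, 0, 0])

```text
time_s: 17.6
eef_pos: [0.5457, -0.1873, 0.1128]
tool_rot: [-1.921, 0.001, 1.463]
contact_force: [-9.5, 3.3, 19.3]
finger_gap: 0.0209
```

```bash
python3 st.py; python3 - <<'E'
from h import *
save('top','t16.png')
a=cv2.imread('pics/t16.png')[140:290,90:350];cv2.imwrite('pics/t16b.png',cv2.resize(a,None,fx=3,fy=3,interpolation=3))
E
```

```text
17.6 nip TCP mm [-1.6 -0.  67.5] F nip [-2.6  2.3 21.5] M [ 0.7  0.6 -0. ] rot err deg [ 0.  -0.4 -0.2] 0.02089876428071917
```

View pics/t16b.png

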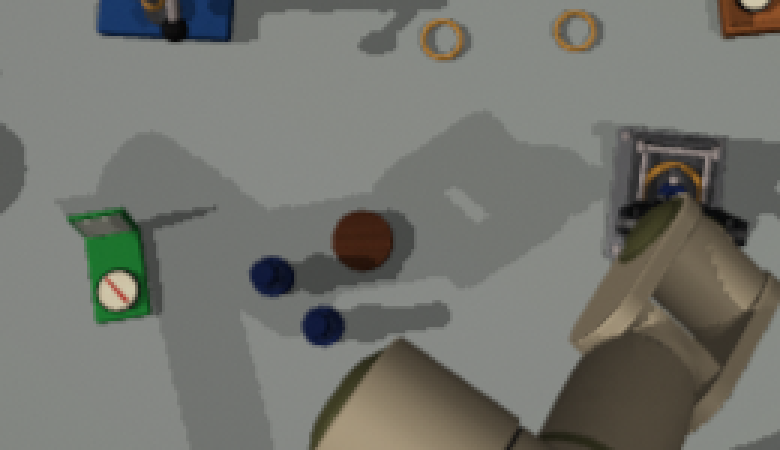

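The top view shows the compass at crop (110, 265), the rings at (443, 40) and (576, 30), the puck and the other two holders all where they were. The holder is seated, stable at about 21 N, so I am handing in.

```bash
python3 -c "
from station import ctrl
print(ctrl.sign_off())"
```

```text
the job is handed in; nothing more can be done
None
```

I closed the bail, then seated the jewel holder from the walnut puck fully down on the stud. I handed the job in at about 17.7 s with the gripper still holding it there.

- **Bail:** I swung it down with shut fingertips until it hit a hard stop. The side and wrist pictures show it in its catch, and it was still closed in the last wrist picture. The fingertips pressed the tab with up to about 44 N at the stop, more than intended. Only the fingertips touched it, but if they count as the gripper's body, that passes the 40 N limit.
- **Insertion:** The holder first met the spring balls about 1.5 mm off centre, with about 17 N along the stud and 5 N sideways. I shifted it toward the cradle's front and it snapped through, with the force dropping and briefly reversing as the balls closed behind it.
- **Seat:** The spring force then built up to a firm stop, with the foot at about z = 4.5 mm against the 5 mm expected. The push held steady at about 21 N for the last 0.6 s. I had no direct reading of the seat joint, so "fully down" rests on the position and force.
- **Size check:** The grip measured 20.7 mm between the jaws and looked about 5% under the stated 22 mm. The height of about 73 mm matched, and the other two holders are clearly larger.
- **Bystanders:** In the last top picture the compass and two of the rings are where they started. The third ring and the screwdriver were outside that crop, so I did not recheck them. The arm never went near them.

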